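Push the risen tube home in the tube warmer

TASK

One of the tubes in the tube warmer has ridden up and stands higher than the others. Press the front of the warmer's push-latch lid to pop it open, push the risen tube fully down into its well, then swing the lid down and press it until it latches shut. Only press and push: do not pull any tube up, and leave the other things on the bench where they are.

Things in the scene. Friction and masses are not known exactly. Their poses are not given: they have to be found in the camera images.
- warmer: Compact dry-block tube warmer, white, fixed to the bench. Origin: centre of its underside, on the bench; x points from its front to its rear, y to its left seen from the front (the robot's side), z up. Housing x -105..105 mm, y -87..87 mm, 80 mm high, plus a low control nose out to x = -137 mm, 66 mm high.
- block (a point): Centre of the top of the dark metal block under the lid, at x = -18 mm, z = 84 mm in the warmer's frame. Its six wells lie at x = -38 and +2 mm, y = -38, 0 and +38 mm in the warmer's frame; four of them hold tubes.
- lid (a joint): Angle of the warmer's hinged lid in rad: 0 latched shut, about 1.45 (83 degrees, its stop) standing open, negative when pressed in. A shallow white cap with a clear window, 160 mm wide; its front edge is 180 mm from the hinge line, its flat outer face 34 mm above the hinge line when shut. A damped spring always drives it open: 1.5 N at the front edge when shut, about 1 N when open.
- lid_hinge (a point): Middle of the lid's hinge line, which runs along the warmer's y at its rear: x = 88 mm, z = 90 mm in the warmer's frame. The lid's front edge rises and swings back over it as it opens, up to z = 270 mm; open, its outer face looks to the rear (+x), away from the robot.
- lid_press (a point): Centre of the grey press pad, 20 x 60 mm, on the lid's outer face at the middle of its front edge: 164 mm from the hinge line, 16 mm from the edge. Moves with the lid; z = 124 mm when latched.
- latch (a point): Slot of the push-push latch, under the lid's press pad. Latched: pressing the pad down 6 mm to its stop (2 N on the way, 5 N or more on the stop; lid angle -0.036) and letting go frees the lid, which swings up by itself in 2 s once out of its way. Open: swing the lid down by its outer face, press to the same stop and let go: it latches at 0. Let go before the stop, it stays as it was.
- tube_a (a joint): How far tube a stands up out of its well, in m: 0 is fully home on the floor of the well (cap 2.5 mm clear of the block). One of the four tubes starts 9 to 13 mm up, the others at 0. A snug well: the tube stays where it is left and slides down under about 3 N plus a little for speed.
- tube_a_top (a point): Centre of the flat top of tube a's white screw cap: cap 20 mm across and 12.5 mm high, tube 16 mm across. At z = 99 mm when home. The four tubes look alike and stand in any of the wells.
- tube_b (a joint): How far tube b stands up out of its well, in m: 0 is fully home on the floor of the well (cap 2.5 mm clear of the block). One of the four tubes starts 9 to 13 mm up, the others at 0. A snug well: the tube stays where it is left and slides down under about 3 N plus a little for speed.
- tube_b_top (a point): Centre of the flat top of tube b's white screw cap: cap 20 mm across and 12.5 mm high, tube 16 mm across. At z = 99 mm when home. The four tubes look alike and stand in any of the wells.
- tube_c (a joint): How far tube c stands up out of its well, in m: 0 is fully home on the floor of the well (cap 2.5 mm clear of the block). One of the four tubes starts 9 to 13 mm up, the others at 0. A snug well: the tube stays where it is left and slides down under about 3 N plus a little for speed.
- tube_c_top (a point): Centre of the flat top of tube c's white screw cap: cap 20 mm across and 12.5 mm high, tube 16 mm across. At z = 99 mm when home. The four tubes look alike and stand in any of the wells.
- tube_d (a joint): How far tube d stands up out of its well, in m: 0 is fully home on the floor of the well (cap 2.5 mm clear of the block). One of the four tubes starts 9 to 13 mm up, the others at 0. A snug well: the tube stays where it is left and slides down under about 3 N plus a little for speed.
- tube_d_top (a point): Centre of the flat top of tube d's white screw cap: cap 20 mm across and 12.5 mm high, tube 16 mm across. At z = 99 mm when home. The four tubes look alike and stand in any of the wells.
- vial: Bystander: loose capped vial, 21 mm across, 59 mm high, standing to the right of the warmer. Origin under its centre.
- flask: Bystander: loose clear culture flask lying flat left of the warmer, 95 x 50 x 27 mm. Origin under it.
- dishes: Bystander: loose stack of three clear culture dishes, 60 mm across, 44 mm high, to the right of the warmer. Origin under its centre.
- marker: Bystander: marker pen lying along the warmer's left side, 130 x 12 x 14 mm. Origin under it.
- rack: Bystander: loose blue tube rack with capped tubes, 200 x 100 mm, 114 mm high over the caps, on the left. Origin under its centre.
- pipette: Bystander: micropipette lying on the bench on the right, 246 mm long, 28 mm high. Origin under it, near its middle.
- slide_box: Bystander: closed grey slide box, 97 x 84 x 34 mm, front left. Origin under its centre.

How it is judged:
On the way, in this order (a step that is already met when the one before it is completed fails the run):
1. the latched lid is pressed in at its front (value of joint lid below -0.02 rad).
2. the lid has popped open (value of joint lid above 1.2 rad), for 0.2 s.
3. with the lid still open, the risen tube is pushed fully home (value of joint lid above 0.8 rad and value of joint each of tube_a, tube_b, tube_c, tube_d below 0.002 m), for 0.1 s.
At the end, for the whole second after the job is handed in: The lid is latched shut by itself (angle within 0.02 rad of 0, not moving) and all four tubes are home in their wells (none more than 2 mm up) (value of joint lid between -0.02 and 0.02 rad and velocity of joint lid below 0.05 rad/s and value of joint each of tube_a, tube_b, tube_c, tube_d below 0.002 m); the robot touches nothing.
It fails at once if a tube is pulled up out of its well (to more than 18 mm up) (value of joint any of tube_a, tube_b, tube_c, tube_d above 0.018 m).
It fails at once if another thing on the bench is picked up, knocked or shifted by more than 30 mm (distance of any of vial, flask, dishes, marker, rack, pipette, slide_box from where it was at the start of the episode above 0.03 m).
It also fails if it takes over 61 s, if anything falls off the work surface, if the arm or the gripper's body presses on something with over 40 N, if the wrist force passes 120 N, or if a joint passes its speed limit or range.

ROBOT

A 6-joint arm with a two-finger parallel gripper is mounted at the origin on the work surface. World frame = base frame: x ahead of the robot, y to its left, z up, the work surface at z = 0. Lengths are in m, angles in rad, forces in N, time in s.
With the tool pointing down it reaches from about 0.35 to 0.8 m from the base axis. Payload 7.3 kg.
Tool frame: the origin (TCP) lies where the fingers leave the gripper's body, on its centre line; the fingertips stand 73 mm ahead of it and the grasp point (between the pads) lies 54 mm ahead of it (bot.tip_reach is the distance from the TCP to the fingertips, in m); z points along the fingers, y is the line along which they close (so a half turn about z gives the same grasp; the last joint's range is limited). The gripper opens to 85 mm and grips with 20 to 120 N. Pads are 22 mm wide; open, the fingers measure 114 mm over their backs; the gripper's body (76 mm by 85 mm) begins 54 mm behind the grasp point. The pads swing forward as they close: fully open they stand 13 mm farther back than shut.
Start: joints at [-1.362, 0.342, 1.524, -0, 1.275, -0.146], TCP at [0.182, -0.492, 0.304] pointing down, gripper open.
Joint ranges: [-2.53, 2.53], [-0.77, 2.02], [0.04, 2.7], [-1, 4.14], [0.28, 2.66], [-3.11, 3.11]. Speed limits (rad/s): [2.57, 2.57, 3.14, 3.14, 3.14, 3.14].

INTERFACE

Orientations are given as [roll, pitch, yaw] about the fixed x, y, z axes, in that order (R = Rz(yaw) Ry(pitch) Rx(roll)).
In Python, from rig import bot gives the robot as it stands.
- The arm moves only by the tool jog_arm, never from a script. Its argument "series" is a list of rows, each a list of 3 entries, a list of its own where there are three numbers: the shift along the tool's x, y, z in mm, then the turn about the tool's z in rad, then the closure, from 0 (fully open) to 1 (shut). In form: [[[tx, ty, tz], spin, jaw], ...]. A call has 1 to 8 rows; each row is the pose to reach, as a shift and turn from the pose commanded when the call began, along the tool's axes at that moment; what a row does not reach only later rows make up. A row lasts 1/8 s, in which the tool goes at most 62.5 mm and 10.7 degrees, less where a joint would pass 70% of its speed; a pose out of reach is approached as far as the arm can. A call with a gripper value outside its range is refused whole. The fingers move at their own pace and stop on an object; "force" is the grip in N (left out, the last holds). Time passes only in rows, so rows that repeat a pose let the fingers close. It gives the time, the measured TCP pose, the force, the opening and the grip force at its end, in the units of the state.
- bot.get_state(): the state, without advancing time (a new reading comes with each control period).
- bot.grab_frame(name): name is "scene" or "top" or "wrist"; returns (picture, depth): 480x640x3 uint8, red, green, blue; 480x640 float32, m along the optical axis (not along the pixel's ray), 0 where there is no reading.
- bot.camera_info(name): a dict with "fx", "fy", "cx", "cy" (pixels), "R" (3x3) and "t" (3): a world point X has camera coordinates R X + t. Camera axes: x right, y down, z forward; pixel columns grow to the right and rows downward; lengths in m; the calibration is good to about 2 mm. A picture is of the moment at which its call begins: read the wrist's pose just before it. camera_info takes no time and is no camera call; for the wrist camera it gives the pose at the moment of the call.
- bot.hand_in(): hands the job in; it is judged then, once.
The state is a dict: "time_s": time; "q": joint angles; "dq": joint speeds; "joint_efforts": joint torques, N m; "position": TCP position; "eef_rot": TCP orientation; "force": force on the tool from outside, world axes, zero at the start; "wrist_torque": the same for the moment, N m; "finger_gap": opening from 0.0 (shut) to 1.0 (fully open); "grasp_force": force on a finger pad.
Only numpy, scipy, OpenCV 4.12 (cv2) and the standard library are available. Lean on these libraries where they do the work, as an engineer would, in place of code of your own. Each camera call takes 0.05 s, during which the arm holds its last target. There are 200 camera calls.

## Working session

There is one attempt and no reset: what is moved stays moved. The work goes in short steps, Python scripts to look and compute and a tool call to move; the robot and the scene stay as the last step left them, time stands still between calls to the robot, and variables do not carry over. Pictures are saved under pics/ and viewed, at most 10 in all, crops included, and the job is handed in when it is done.

Besides the shell and the picture viewer there is one more tool, called after ">>>" by a JSON object that holds its "op" and its "data", one argument or row to a line. jog_arm: Moves the arm, as the interface text tells. Its arguments: {"type":"object","properties":{"series":{"type":"array"},"force":{"type":"number"}},"required":["series"]}

```bash
mkdir -p pics; ls
python3 - <<'E'
from rig import bot
import cv2,numpy as np
s=bot.get_state();print(s)
for n in("scene","top"):
    im,d=bot.grab_frame(n);cv2.imwrite(f"pics/{n}0.png",im[:,:,::-1]);np.save(f"pics/{n}0d.npy",d)
    c=bot.camera_info(n);print(n,c)
E
```

```text
pics
{'time_s': 0.0, 'q': array([-1.36200285e+00,  3.42722857e-01,  1.52504550e+00, -1.36940678e-05,
        1.27539456e+00, -1.45962389e-01]), 'dq': array([ 0.00026237, -0.00066324,  0.00119902, -0.00040663, -0.00016161,
        0.00097732]), 'joint_efforts': array([ 1.71360742e-03, -4.33674681e+01, -2.46010727e+01, -1.88717939e-05,
        7.81742216e-03,  6.85361485e-06]), 'position': array([ 0.18233826, -0.49199864,  0.30321586]), 'eef_rot': array([-3.14003718e+00, -2.15431073e-04,  3.54759692e-01]), 'force': array([ 0.0759319 ,  0.44805992, -0.55405039]), 'wrist_torque': array([ 0.00494855, -0.03746442, -0.01574682]), 'grasp_force': 0.0, 'finger_gap': 1.005729874294049}
scene {'fx': 452.20863727316475, 'fy': 452.20863727316475, 'cx': 317.2903152704249, 'cy': 236.88410157854454, 'R': array([[ 0.45239493,  0.89167058, -0.01619885],
       [ 0.66883638, -0.35124146, -0.65520023],
       [-0.58991248,  0.28557488, -0.75528158]]), 't': array([-0.22870738, -0.26151595,  1.62238736])}
top {'fx': 538.2286871520354, 'fy': 538.2286871520354, 'cx': 319.72948323993444, 'cy': 245.02246898824308, 'R': array([[ 0.01428175, -0.99988672, -0.00475199],
       [-0.99807685, -0.01396888, -0.06039431],
       [ 0.06032109,  0.00560539, -0.99816329]]), 't': array([0.01956484, 0.51074685, 1.41788414])}
```

View pics/top0.png

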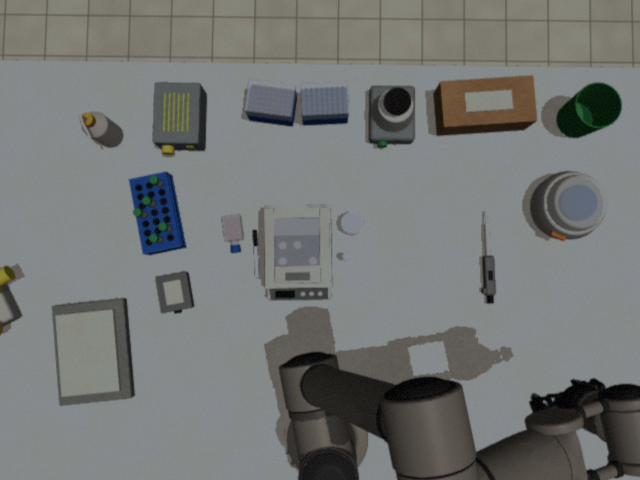

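View pics/scene0.png

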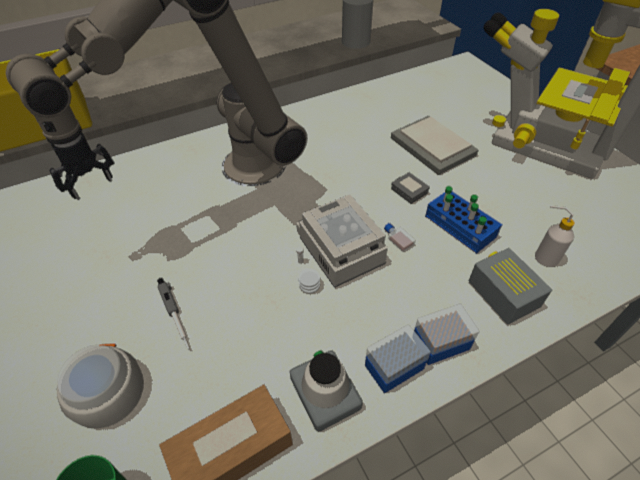

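The top view shows the warmer at about (298,250), with its front towards the robot. The grey pad is near (298,276), and the tube caps show through the window near (282,245), (296,245), (280,262) and (311,262).

```bash
cat > h.py <<'E'
from rig import bot
import cv2,numpy as np
def world(n,d):
    c=bot.camera_info(n);v,u=np.mgrid[:480,:640]
    P=np.stack([(u-c["cx"])/c["fx"]*d,(v-c["cy"])/c["fy"]*d,d],-1)
    return (P-c["t"])@c["R"]
def ray(n,u,v,z):
    c=bot.camera_info(n);o=-c["R"].T@c["t"];r=c["R"].T@np.array([(u-c["cx"])/c["fx"],(v-c["cy"])/c["fy"],1])
    return o+r*(z-o[2])/r[2]
E
python3 - <<'E'
from h import *
im=cv2.imread("pics/top0.png");d=np.load("pics/top0d.npy");W=world("top",d)
sub=np.zeros((480,640),bool);sub[195:310,240:345]=1
for lo,hi in((.115,.135),(.05,.073),(.05,.14)):
    m=sub&(W[...,2]>lo)&(W[...,2]<hi);p=W[m][:,:2].astype(np.float32)*1000
    print(lo,len(p),cv2.minAreaRect(p),np.median(W[m][:,2]))
for v,u in((276,298),(245,282),(230,298),(245,296),(292,285)):print(u,v,W[v,u],im[v,u])
g=im.max(2).astype(int)
m=(sub&(g<165)&(W[...,2]>.115)&(W[...,2]<.135)).astype(np.uint8)
n,l,st,ce=cv2.connectedComponentsWithStats(m)
for i in range(1,n):
    if st[i,4]>30:print(st[i],ce[i],ray("top",*ce[i],.124))
c=cv2.resize(im[195:310,240:345],None,fx=5,fy=5,interpolation=cv2.INTER_CUBIC);cv2.imwrite("pics/c0.png",c)
E
```

```text
0.115 4878 ((502.87249755859375, 83.53221130371094), (186.10560607910156, 160.3639678955078), 1.4511851072311401) 0.1250263004978347
0.05 633 ((436.5489807128906, 27.926239013671875), (131.6230926513672, 285.04669189453125), 43.40240478515625) 0.05941204210966767
0.05 6128 ((486.77947998046875, 65.2063980102539), (241.17640686035156, 206.32554626464844), 1.6106703281402588) 0.12408730490725528
298 276 [0.42698489 0.07820028 0.12812794] [79 77 81]
282 245 [0.50260997 0.11904711 0.12411486] [131 126 124]
298 230 [0.54043877 0.08039701 0.12148258] [126 122 119]
296 245 [0.50292365 0.08443805 0.1269339 ] [129 124 122]
285 292 [0.38577851 0.11366985 0.06434205] [8 4 3]
[ 264  208   66   76 4878] [296.47232472 245.30463305] [0.50236439 0.0834086  0.124     ]
```

View pics/c0.png

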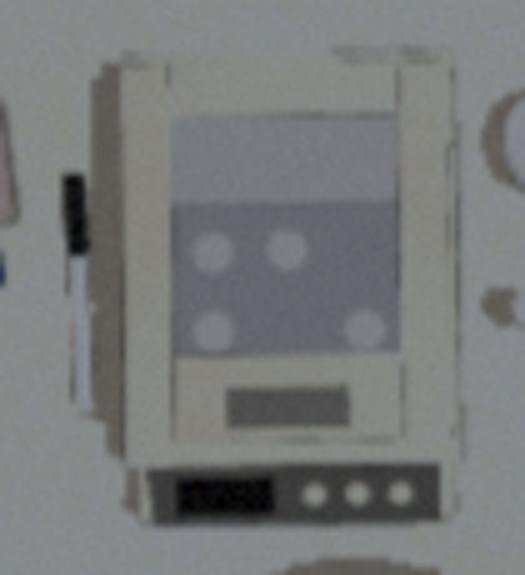

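The yaw is about +0.025 rad and the pad centre about (0.427, 0.079). Next I close the fingers and move above the pad.

>>> {"op": "jog_arm", "data": {
  "series": [
    [[50,-30,0],0.04,1],
    [[95,-65,0],0.08,1],
    [[135,-105,0],0.12,1],
    [[175,-145,0],0.16,1],
    [[210,-185,0],0.2,1],
    [[245,-225,0],0.24,1],
    [[280,-265,0],0.28,1],
    [[315,-305,0],0.33,1]
  ],
  "force": 40
}}

```text
time_s: 1.1
position: [0.372, -0.0952, 0.3038]
eef_rot: [3.141, -0.0, 0.023]
force: [1.2, -0.4, 0.7]
finger_gap: -0.0
grasp_force: 0.0
```

>>> {"op": "jog_arm", "data": {
  "series": [
    [[18,-55,0],0,1],
    [[37,-110,20],0,1],
    [[56,-165,50],0,1],
    [[56,-174,85],0,1],
    [[56,-174,90],0,1],
    [[56,-174,90],0,1]
  ]
}}

```text
time_s: 1.85
position: [0.4237, 0.0779, 0.2143]
eef_rot: [3.141, 0.0, 0.024]
force: [0.9, -0.1, 0.4]
finger_gap: -0.002
grasp_force: 0.0
```

Run:
```python
from h import *
print(bot.tip_reach, bot.get_state()["force"])
im,d=bot.grab_frame("scene");cv2.imwrite("pics/s1.png",cv2.resize(im[160:300,250:420,::-1],None,fx=4,fy=4,interpolation=cv2.INTER_CUBIC))
```

```text
0.0726 [ 0.88194586 -0.08003536  0.36726363]
```

View pics/s1.png

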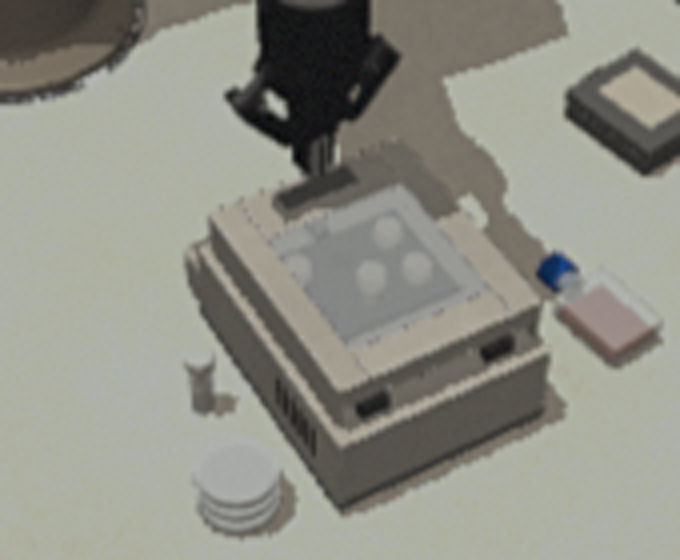

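The fingertip is above the grey pad at crop (318,185). Four caps are visible through the window, near crop (385,230), (295,268), (372,277) and (417,267). Now I press down.

>>> {"op": "jog_arm", "data": {
  "series": [
    [[2,0,12],0,1],
    [[2,0,16],0,1],
    [[2,0,19],0,1],
    [[2,0,21],0,1],
    [[2,0,22],0,1]
  ]
}}

```text
time_s: 2.52
position: [0.4254, 0.0785, 0.1919]
eef_rot: [3.141, 0.0, 0.025]
force: [-1.2, -0.1, 1.7]
finger_gap: 0.005
grasp_force: 1.0
```

>>> {"op": "jog_arm", "data": {
  "series": [
    [[0,0,1],0,1],
    [[0,0,2],0,1],
    [[0,0,3],0,1],
    [[0,0,3],0,1]
  ]
}}

```text
time_s: 3.02
position: [0.4253, 0.0786, 0.1896]
eef_rot: [3.141, -0.0, 0.025]
force: [-5.9, -1.4, 12.1]
finger_gap: 0.002
grasp_force: 6.1
```

>>> {"op": "jog_arm", "data": {
  "series": [
    [[-10,0,-15],0,1],
    [[-40,0,-50],0,1],
    [[-60,0,-100],0,1],
    [[-60,0,-130],0,1],
    [[-60,0,-130],0,1],
    [[-60,0,-130],0,1],
    [[-60,0,-130],0,1],
    [[-60,0,-130],0,1]
  ]
}}

```text
time_s: 4.03
position: [0.3654, 0.077, 0.318]
eef_rot: [-3.142, 0.002, 0.025]
force: [0.1, -0.4, 0.7]
finger_gap: -0.001
grasp_force: 0.0
```

>>> {"op": "jog_arm", "data": {
  "series": [
    [[0,0,0],0,1],
    [[0,0,0],0,1],
    [[0,0,0],0,1],
    [[0,0,0],0,1],
    [[0,0,0],0,1],
    [[0,0,0],0,1],
    [[0,0,0],0,1],
    [[0,0,0],0,1]
  ]
}}

```text
time_s: 5.03
position: [0.3655, 0.077, 0.3189]
eef_rot: [3.142, -0.0, 0.025]
force: [0.0, -0.2, -0.2]
finger_gap: -0.007
grasp_force: 0.0
```

Run:
```python
from h import *
a=[]
for n in("top","wrist"):
    im,d=bot.grab_frame(n);cv2.imwrite(f"pics/{n}2.png",im[:,:,::-1]);np.save(f"pics/{n}2d.npy",d);np.save(f"pics/{n}2W.npy",world(n,d))
a=cv2.imread("pics/top2.png")[195:315,230:350];a=cv2.resize(a,(480,480),interpolation=cv2.INTER_CUBIC)
b=cv2.resize(cv2.imread("pics/wrist2.png"),(320,240));c=np.zeros((480,320,3),np.uint8);c[:240]=b
cv2.imwrite("pics/v2.png",np.hstack([a,c]))
W=np.load("pics/top2W.npy");s=W[195:315,230:350]
np.set_printoptions(linewidth=220)
print((s[30:80:3,30:105:4,2]*1000).round().astype(int))
```

```text
[[  0  86  80  81  81  81  80  79  83  85  75  82  87  76  80  77  75  79   3]
 [  7  81  84  79  76  88  81  76  81  81  76  78  85  81  80  87  77  76   1]
 [ -2  75  83  83  86  84  82  82  76  78  80  82  79  81  82  84  72  81   1]
 [ -1  78  78  82  77  83  79  75  77  79  78  78  80  84  80  80  82  74   4]
 [  1  74  77  81  85  86  85  86  84  89  86  85  85  85  88  83  81  77   1]
 [  2  86  81  80  79  82  83  87  92  87  83  81  83  85  83  86  85  78   1]
 [  0  84  80  85  85 104 104  85  94 108 111  84  79  62  83  84  78  81   2]
 [  3  80  81  82  81 102  98  85  89 112 116  84  84  58  85  90  85  81   5]
 [  1  88  79  82  81 104  98  83  83 105  83  87  85  80  87  80  83  80   2]
 [  2  85  81  86  89  86  90  86  84  88  87  84  80  85  85  87  83  83   5]
 [ -7  80  81  76  83  87  85  86  89  83  88  84  80  90  90  83  79  83   1]
 [  1   0  84  81  88  82  96  83  85  87  89  83  82 100  88  80  81  78   4]
 [  4  -1  82  80  89 102 101  85  87  60  63  88  87 103 104  81  81  80  -1]
 [ -5   1  81  81  83 103 104  84  85  61  84  86  85 104  86  78  80  82   0]
 [  1   2  78  78  88  80  87  87  82  85  83  85  84  87  88  83  83  82   0]
 [ -1   7  84  82  84  86  85  87  77  86  82  88  88  85  81  84  86  83  -1]
 [ -5   3  74  87  82  86  81  81  81  78  80  80  77  82  76  80  72  81  -1]]
```

View pics/v2.png

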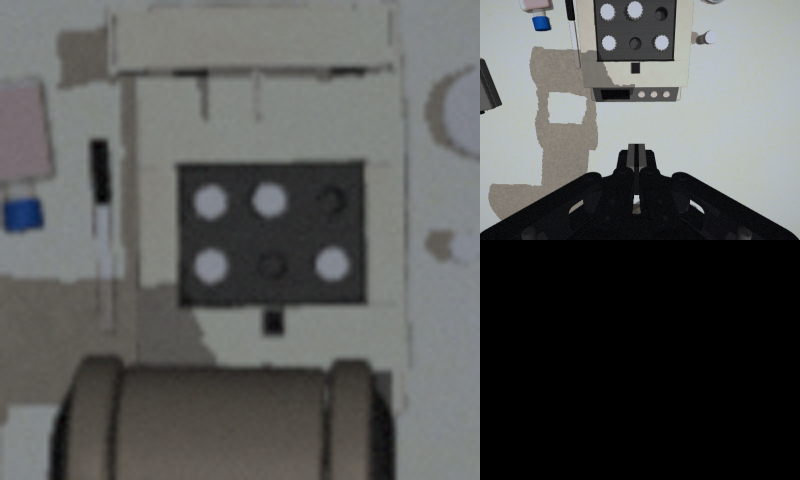

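The lid stands open. The risen tube is the rear-middle one at crop (269,199): its depth reads about 110 mm, against about 102 mm for the others. I'll measure the exact cap positions and the state of the lid.

Run:
```python
from h import *
im=cv2.imread("pics/top2.png");W=np.load("pics/top2W.npy")
m=np.zeros((480,640),np.uint8);m[236:271,275:321]=(im[236:271,275:321].max(2)>105)
n,l,st,ce=cv2.connectedComponentsWithStats(m)
for i in range(1,n):
    if 20<st[i,4]<200:
        z=np.median(W[l==i][:,2]);print(st[i,4],ce[i],z.round(4),ray("top",*ce[i],.111 if z>.1065 else .099).round(4))
s=W[190:225,250:335].reshape(-1,3);h=s[s[:,2]>.2];print(len(h),np.percentile(h,[2,50,98],axis=0).round(3))
```

```text
45 [297.06666667 244.55555556] 0.1108 [0.505  0.0826 0.111 ]
45 [282.04444444 245.15555556] 0.1008 [0.5037 0.1208 0.099 ]
49 [312.53061224 260.63265306] 0.1004 [0.466  0.0438 0.099 ]
45 [282.06666667 261.04444444] 0.1003 [0.4639 0.12   0.099 ]
1216 [[0.554 0.008 0.257]
 [0.584 0.085 0.272]
 [0.602 0.162 0.277]]
```

>>> {"op": "jog_arm", "data": {
  "series": [
    [[50,-1,0],0,1],
    [[100,-1,10],0,1],
    [[133,-2,40],0,1],
    [[133,-2,90],0,1],
    [[133,-2,125],0,1],
    [[133,-2,132],0,1],
    [[133,-2,136],0,1],
    [[133,-2,136],0,1]
  ]
}}

```text
time_s: 6.12
position: [0.4991, 0.0824, 0.1841]
eef_rot: [3.141, -0.002, 0.025]
force: [0.2, -0.2, -0.0]
finger_gap: -0.0
grasp_force: 0.0
```

>>> {"op": "jog_arm", "data": {
  "series": [
    [[0,0,2],0,1],
    [[0,0,4],0,1],
    [[0,0,6],0,1],
    [[0,0,8],0,1],
    [[0,0,10],0,1],
    [[0,0,11],0,1],
    [[0,0,12],0,1],
    [[0,0,12],0,1]
  ]
}}

```text
time_s: 7.12
position: [0.4985, 0.0823, 0.1716]
eef_rot: [3.141, -0.001, 0.025]
force: [0.6, 0.5, 9.7]
finger_gap: -0.001
grasp_force: 4.8
```

>>> {"op": "jog_arm", "data": {
  "series": [
    [[0,0,1],0,1],
    [[0,0,2],0,1],
    [[0,0,2],0,1]
  ]
}}

```text
time_s: 7.5
position: [0.4985, 0.0823, 0.1714]
eef_rot: [3.141, -0.002, 0.025]
force: [-6.4, -1.2, 26.0]
finger_gap: 0.001
grasp_force: 13.0
```

>>> {"op": "jog_arm", "data": {
  "series": [
    [[0,0,-40],0,1],
    [[0,0,-100],0,1],
    [[0,0,-155],0,1],
    [[0,0,-205],0,1],
    [[0,0,-220],0,1],
    [[0,0,-220],0,1],
    [[0,0,-220],0,1]
  ]
}}

```text
time_s: 8.38
position: [0.4978, 0.0823, 0.3871]
eef_rot: [3.142, 0.004, 0.025]
force: [-0.5, -0.9, -0.1]
finger_gap: 0.002
grasp_force: 0.0
```

Run:
```python
from h import *
print(bot.get_state()["position"])
im,d=bot.grab_frame("wrist");W=world("wrist",d)
for x,y in((.504,.082),(.504,.121),(.466,.044),(.464,.12)):
    m=(np.hypot(W[...,0]-x,W[...,1]-y)<.007)&(d>0)&(W[...,2]>.09)&(W[...,2]<.13);print(m.sum(),np.median(W[m][:,2]) if m.any() else None)
cs=W.reshape(-1,3);h=cs[(cs[:,2]>.2)&(cs[:,2]<.3)&(cs[:,0]>.53)&(cs[:,0]<.7)];print(len(h),h.min(0) if len(h) else 0,h.max(0) if len(h) else 0)
```

```text
[0.49779179 0.08231753 0.38713418]
163 0.09927701820527113
164 0.09909096604459694
150 0.09932987610366042
149 0.09915193674150688
28100 [0.5380552  0.00514411 0.2489361 ] [0.60289991 0.1660653  0.2757092 ]
```

All caps read 99 mm, so the tube is home. Next I go over the lid and down behind it.

>>> {"op": "jog_arm", "data": {
  "series": [
    [[50,1,-5],0,1],
    [[100,1,-5],0,1],
    [[145,1,-5],0,1],
    [[165,1,10],0,1],
    [[165,1,40],0,1],
    [[165,1,51],0,1],
    [[165,1,51],0,1]
  ]
}}

```text
time_s: 9.3
position: [0.663, 0.0854, 0.3368]
eef_rot: [3.142, 0.003, 0.025]
force: [-0.8, -0.0, -0.0]
finger_gap: 0.004
grasp_force: 0.0
```

>>> {"op": "jog_arm", "data": {
  "series": [
    [[-30,0,0],0,1],
    [[-49,0,1],0,1],
    [[-70,0,1],0,1],
    [[-92,0,3],0,1],
    [[-109,0,8],0,1],
    [[-125,0,13],0,1],
    [[-141,0,20],0,1],
    [[-156,0,28],0,1]
  ]
}}

```text
time_s: 10.3
position: [0.5076, 0.0815, 0.3121]
eef_rot: [3.141, -0.005, 0.025]
force: [1.9, -0.4, 0.4]
finger_gap: 0.003
grasp_force: 0.8
```

Run:
```python
from h import *
im,d=bot.grab_frame("scene");cv2.imwrite("pics/s4.png",cv2.resize(im[130:300,230:420,::-1],None,fx=3,fy=3,interpolation=cv2.INTER_CUBIC))
```

```text
(no output)
```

View pics/s4.png

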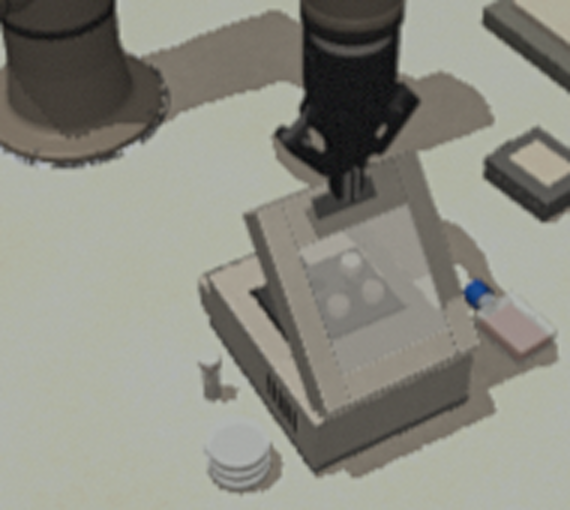

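The fingertip is on the pad at crop (348,195) and the lid is halfway down. I continue down the arc.

>>> {"op": "jog_arm", "data": {
  "series": [
    [[-14,0,10],0,1],
    [[-27,0,22],0,1],
    [[-38,0,35],0,1],
    [[-49,0,48],0,1],
    [[-58,0,63],0,1],
    [[-66,0,79],0,1],
    [[-71,0,92],0,1],
    [[-74,0,103],0,1]
  ]
}}

```text
time_s: 11.35
position: [0.4338, 0.0797, 0.2076]
eef_rot: [3.141, -0.002, 0.025]
force: [-1.3, -0.4, 2.8]
finger_gap: -0.0
grasp_force: 1.2
```

>>> {"op": "jog_arm", "data": {
  "series": [
    [[-2,0,5],0,1],
    [[-3,0,9],0,1],
    [[-3,0,12],0,1],
    [[-3,0,14],0,1],
    [[-3,0,16],0,1],
    [[-3,0,16],0,1]
  ]
}}

```text
time_s: 12.1
position: [0.4301, 0.0796, 0.1908]
eef_rot: [3.141, 0.001, 0.025]
force: [-2.8, -0.8, 4.5]
finger_gap: -0.005
grasp_force: 1.8
```

>>> {"op": "jog_arm", "data": {
  "series": [
    [[0,0,1],0,1],
    [[0,0,2],0,1],
    [[0,0,3],0,1],
    [[0,0,3],0,1]
  ]
}}

```text
time_s: 12.6
position: [0.4299, 0.0796, 0.1888]
eef_rot: [3.141, 0.001, 0.025]
force: [-8.4, -0.3, 16.1]
finger_gap: -0.002
grasp_force: 8.3
```

On the stop at 16 N. Now release straight up, then retreat.

>>> {"op": "jog_arm", "data": {
  "series": [
    [[0,0,-10],0,1],
    [[0,0,-40],0,1],
    [[-20,0,-90],0,1],
    [[-60,0,-130],0,1],
    [[-60,0,-130],0,1],
    [[-60,0,-130],0,1],
    [[-60,0,-130],0,1],
    [[-60,0,-130],0,1]
  ]
}}

```text
time_s: 13.6
position: [0.3708, 0.0781, 0.3169]
eef_rot: [3.142, 0.002, 0.025]
force: [-0.1, 0.4, 0.4]
finger_gap: 0.002
grasp_force: 0.0
```

Run:
```python
from h import *
im,d=bot.grab_frame("scene");W=world("scene",d)
m=(abs(W[...,0]-.5)<.06)&(abs(W[...,1]-.083)<.06)&(W[...,2]>.06);p=W[m];print(m.sum(),np.percentile(p[:,2],[5,50,95]))
print(np.linalg.lstsq(np.c_[p[:,:2],np.ones(len(p))],p[:,2],rcond=None)[0])
cv2.imwrite("pics/s5.png",cv2.resize(im[130:300,230:420,::-1],None,fx=3,fy=3,interpolation=cv2.INTER_CUBIC))
```

```text
1387 [0.12213321 0.12518394 0.12824779]
[-0.00380982  0.00356322  0.12677857]
```

View pics/s5.png

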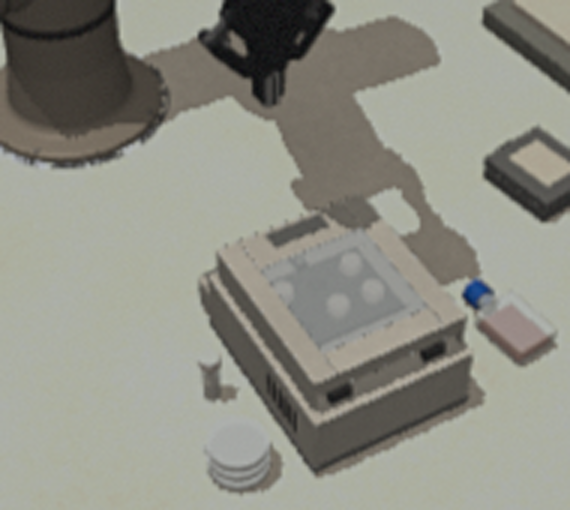

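The lid is flat and latched (tilt about 0.004 rad), with its pad at crop (298,230). The gripper is clear, and the vial, dishes, flask and slide box in view haven't moved.

```bash
python3 -c "
from rig import bot
print(bot.hand_in())"
```

```text
the job is handed in; nothing more can be done
None
```

The risen tube (rear row, middle well) is pushed home, the lid is latched shut, and the job was handed in at about 14 s of the 61 s allowed; the hand-in gave no verdict.

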